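Latch the comparator gauge open and load the bushing

TASK

Get the bench comparator gauge ready to measure the bronze bushing that stands in its feed channel: with a fingertip push the sprung slide back by its red thumb tab until it is past the stop pin, then let it go so that it springs back and latches half open on the pin. Only then push the bushing gently along the channel, between the open anvils, until it sits fully home in the vee back stop. Nothing is gripped or lifted; leave the slide latched open and the tools and parts around the gauge where they are.

Things in the scene. Friction and masses are not known exactly. Their poses are not given: they have to be found in the camera images.
- gauge: Bench comparator gauge, fixed; its yaw varies. Grey base 236 x 90 mm, 22 mm high. Origin on the plate (z = 0) under the nest. Own +x: from the dial indicator (x -67 to -134 mm, robot's side, 57 mm high) along the anvil line to the sprung slide (x 30 to 124 mm) and rear plate (x 172 mm); +y: out along the feed channel. Nothing on it is above 95 mm.
- gauge_slide (a joint): Slide travel, m, along the gauge's +x. 0 = shut, as the spring holds it at the start. Spring 7 N at 0 to 12.5 N at 0.038 (hard stop), damping 35 N s/m, plus up to 2 N to lift the stop pin. From 0.027 the pin has dropped behind the slide's tooth (push to 0.030 to 0.036); let go then, it returns and latches at 0.024. Let go earlier, it springs back to 0.
- push_tab (a point): Middle of the front face (toward dial and robot) of the slide's red upright thumb tab, 67 mm above the plate; moves with the slide; gauge x = 44 mm, y = 0 at travel 0. Tab 32 mm wide, 7 mm thick, from the slide's flat top at 50 mm up to 82 mm. Push this face toward the gauge's +x. In front of it all is free above 58 mm.
- stop_pin (a joint): Height of the sprung stop pin above its lowest position, m: 0 down, about 0.006 while on the crest of the slide's tooth. It moves by itself. It sits in a grey bridge over the slide at gauge x 108 to 124 mm, 73 mm high, with a black knob up to 95 mm.
- nest (a point): Seat of the bushing's underside centre, 30 mm above the plate on the channel floor, gauge x = y = 0. The vee back stop (42 mm high, gauge y -7 to -30 mm) stops and centres the bushing's flange exactly here. Anvils: 8 mm rods along x, axis 44 mm above the plate; fixed end at x = -15 mm (post x -27 to -60 mm, y +-16, 55 mm high), moving end at x = 9 mm + travel.
- channel_end (a point): Open outer end of the feed channel, on its floor's middle line: gauge x = 0, y = 134 mm, 30 mm above the plate. The channel runs straight from here to the nest (gauge -y), 33 mm wide between two rails 4 mm wide whose tops are 36 mm above the plate and which end 20 mm before the nest's middle.
- bushing_1: Bronze-yellow flanged bushing to be loaded, upright in the channel 50 to 105 mm out from the nest, about 50 g, slides easily. 22 mm high; body 24 mm diameter, flange 31 mm diameter and 4 mm thick at the bottom. Origin: centre of its underside, z up. Push its body 40 to 50 mm above the plate, from the channel's open end toward the gauge's -y.
- bushing_3: Bystander: a like bronze-yellow bushing (31 mm diameter, 22 mm high) that waits on the surface plate in front of the channel. Origin at the centre of its underside.
- ring_gauge: Bystander: knurled steel setting ring, 54 mm diameter, 18 mm high, lying on the plate beside the slideway. Origin at the centre of its underside.
- plug_gauge: Bystander: go / no-go plug gauge, 118 mm long along its own y, 21 mm diameter, lying on the plate on the far side of the gauge from the channel. Origin below its middle.

How it is judged:
By the outcome, as a careful person would: the job done as asked, in the order asked, and still so for the second after the job is handed in, with the robot touching nothing.
It also fails if it takes over 56 s, if anything falls off the work surface, if the arm or the gripper's body presses on something with over 40 N, if the wrist force passes 120 N, or if a joint passes its speed limit or range.

ROBOT

A 7-joint arm with a two-finger parallel gripper is mounted at the origin on a cart in front of the work surface, level with it; the furniture and walls round the work are solid. World frame = base frame: x ahead of the robot, y to its left, z up, the work surface at z = 0. Lengths are in m, angles in rad, forces in N, time in s.
With the tool pointing down it reaches from about 0.4 to 0.875 m from the base axis. Payload 19.3 kg.
Tool frame: the origin (TCP) lies midway between the tips of the shut fingers; the grasp point (between the pads) lies 19 mm behind it; x points along the fingers, y is the direction in which the jaws open and shut, and the axes are right-handed (so a half turn about x gives the same grasp; the last joint's range is limited). The gripper opens to 85 mm and grips with 20 to 120 N. Pads are 22 mm wide; open, the fingers measure 114 mm over their backs; the gripper's body (76 mm by 85 mm) begins 54 mm behind the grasp point. The pads swing forward as they close: fully open they stand 13 mm farther back than shut.
Start: joints at [-0.853, 0.521, -0.036, 1.599, 0.021, 1.021, -0.113], TCP at [0.443, 0.441, 0.231] pointing down, gripper open.
Joint ranges: [-2.91, 2.91], [-0.3, 2.13], [-1.5, 1.42], [0.17, 2.43], [-1.26, 4.41], [0.16, 1.93], [-2.52, 2.52]. Speed limits (rad/s): [1.89, 1.89, 2.39, 2.39, 3.01, 3.01, 3.01].

INTERFACE

Orientations are given as [roll, pitch, yaw] about the fixed x, y, z axes, in that order (R = Rz(yaw) Ry(pitch) Rx(roll)).
In Python, from workcell import telemetry, vision, workorder gives the robot as it stands. The module is installed in compiled form; this text tells all that it offers.
- The arm moves only by the tool play_rows, never from a script. Its argument "deltas" is a list of rows, each a list of 7 numbers: the shift along the world's x, y, z in mm, then the turn, a rotation vector about the world's x, y, z in degrees, then the finger opening in mm, from 0 to 85.4. In form: [[x, y, z, wx, wy, wz, jaw], ...]. A call has 1 to 8 rows; each row shifts and turns the commanded pose from where the row before left it; what a row does not reach is not made up. A row lasts 1/8 s, in which the tool goes at most 62.5 mm and 10.7 degrees, less where a joint would pass 70% of its speed; a pose out of reach is approached as far as the arm can. A call with a gripper value outside its range is refused whole. The fingers move at their own pace and stop on an object; "grip_force" is the grip in N (left out, the last holds). Time passes only in rows, so rows that do not move let the fingers close. It gives the time, the measured TCP pose, the force and the opening at its end, in the units of the state.
- telemetry.observe(): the state, without advancing time (a new reading comes with each control period).
- vision.grab_frame(name): name is "side" or "top"; returns the picture (480x640x3 uint8, red, green, blue); there is no depth.
- vision.camera_info(name): a dict with "mtx" (3x3 intrinsics, pixels), "rvec" (rotation vector, rad) and "tvec" (3), from world to camera coordinates, as OpenCV has them. Camera axes: x right, y down, z forward; pixel columns grow to the right and rows downward; lengths in m; the calibration is good to about 2 mm. A picture is of the moment at which its call begins. camera_info takes no time and is no camera call.
- workorder.job_done(): hands the job in, once; it reports no verdict.
The state is a dict: "clock": time; "qpos": joint angles; "qd": joint speeds; "joint_efforts": joint torques, N m; "position": TCP position; "tool_rot": TCP orientation; "force": force on the tool from outside, world axes, zero at the start; "moment": the same for the moment, N m; "grip_width": finger opening in m.
Only numpy, scipy, OpenCV 4.12 (cv2) and the standard library are available. Lean on these libraries where they do the work, as an engineer would, in place of code of your own. Each camera call takes 0.05 s, during which the arm holds its last target. There are 200 camera calls.

## Working session

There is one attempt and no reset: what is moved stays moved. The work goes in short steps, Python scripts to look and compute and a tool call to move; the robot and the scene stay as the last step left them, time stands still between calls to the robot, and variables do not carry over. Pictures are saved under pics/ and viewed, about 8 in all and at most 12, crops included, and the job is handed in when it is done.

Besides the shell and the picture viewer there is one more tool, called after "Request:" by a JSON object that holds its "api" and its "payload". play_rows: Moves the arm, as the interface text tells. Its arguments: {"type":"object","properties":{"deltas":{"type":"array","items":{"type":"array","items":{"type":"number"}}},"grip_force":{"type":"number"}},"required":["deltas"]}

```bash
mkdir -p pics; cat > h.py <<'E'
import numpy as np, cv2
from workcell import telemetry, vision, workorder
def cam(n):
    c=vision.camera_info(n); R,_=cv2.Rodrigues(np.array(c["rvec"],float)); return np.array(c["mtx"],float),R,np.array(c["tvec"],float).ravel()
def ray(n,uv,z):
    K,R,t=cam(n); d=R.T@np.linalg.inv(K)@np.array([uv[0],uv[1],1.]); o=-R.T@t
    return o+d*(z-o[2])/d[2]
def proj(n,P):
    K,R,t=cam(n); p=K@(R@np.array(P,float)+t); return p[:2]/p[2]
def grab(n,f):
    im=vision.grab_frame(n)[:,:,::-1].copy(); cv2.imwrite(f"pics/{f}.png",im); return im
E
python3 - <<'E'
from h import *
for n in("top","side"):
    grab(n,n+"0"); K,R,t=cam(n); print(n,K[0,0],-R.T@t,R[2])
print(telemetry.observe())
E
```

```text
top 580.2232459813648 [0.36347914 0.18245897 0.92348816] [ 0.15985719 -0.01014365 -0.98708803]
side 591.3604435579907 [ 0.40175682 -0.5085028   0.5668597 ] [ 0.09815776  0.79728274 -0.5955714 ]
{'clock': 0.1, 'qpos': array([-0.8532104 ,  0.5219332 , -0.03636493,  1.59993652,  0.02117551,
        1.0211017 , -0.1128359 ]), 'qd': array([-0.00084775, -0.0024414 , -0.00125743, -0.00101464,  0.00107504,
       -0.00259021,  0.00157518]), 'joint_efforts': array([ 5.04920914e-03, -9.28498507e+01,  1.98497459e+00, -3.70526719e+01,
        1.82006985e-02,  5.47789023e-03,  2.05026652e-05]), 'position': array([0.44278873, 0.44067264, 0.23080126]), 'tool_rot': array([-1.54075195,  1.56980082, -2.32856532]), 'force': array([ 0.80550786,  0.93028883, -0.02817419]), 'moment': array([ 0.00436404,  0.01934865, -0.021672  ]), 'grip_width': 0.08529141381099475}
```

View pics/top0.png

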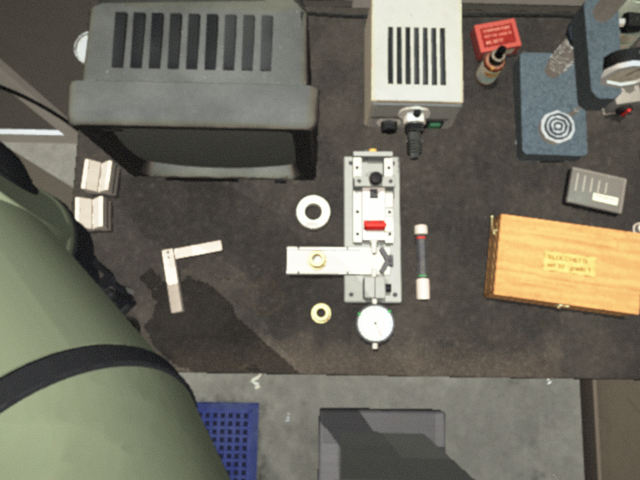

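View pics/side0.png

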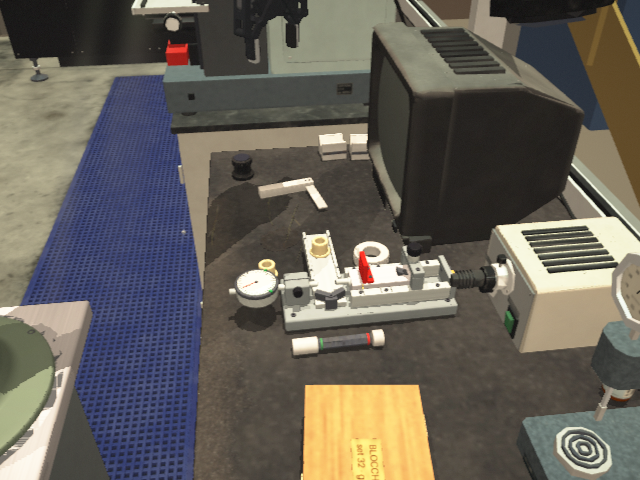

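Top view: gauge about upright in the picture, with its +x up (world +x) and the channel to the left (world +y). Red tab at (374,226), bushing_1 at (317,259) in the channel, bushing_3 at (320,313), ring at (313,212) and plug at (422,262). The side view agrees: tab at (366,267), bushing at (320,246).

```bash
cat > m.py <<'E'
from h import *
def blobs(mask,amin=25):
    n,l,s,c=cv2.connectedComponentsWithStats(mask.astype(np.uint8)); return [(tuple(np.round(c[i],1)),s[i].tolist()) for i in range(1,n) if s[i,4]>=amin]
def masks(im):
    h=cv2.cvtColor(im,cv2.COLOR_BGR2HSV).astype(int); H,S,V=h[...,0],h[...,1],h[...,2]
    return ((H<8)|(H>172))&(S>150)&(V>90), (H>12)&(H<32)&(S>70)&(V>90)
E
python3 - <<'E'
from m import *
for n,(x0,y0,x1,y1) in dict(top=(270,140,440,360),side=(220,200,470,370)).items():
    im=cv2.imread(f"pics/{n}0.png")
    r,b=masks(im[y0:y1,x0:x1])
    for nm,m in(("red",r),("brz",b)):
        for c,s in blobs(m):
            print(n,nm,(c[0]+x0,c[1]+y0),[s[0]+x0,s[1]+y0]+s[2:])
    cv2.imwrite(f"pics/{n}c.png",cv2.resize(im[y0:y1,x0:x1],None,fx=2.7 if n=="top" else 3.2,fy=2.7 if n=="top" else 3.2,interpolation=cv2.INTER_CUBIC))
im=cv2.imread("pics/top0.png"); g=cv2.cvtColor(im,cv2.COLOR_BGR2GRAY)
# channel strip edges + base side edges, sub-sampled
for c in (292,300,335,342): col=g[230:290,c].astype(int); print(c,[230+i for i in np.where(np.abs(np.diff(col))>25)[0]])
for r in (185,195,235,285,292): row=g[r,335:410].astype(int); print(r,[335+i for i in np.where(np.abs(np.diff(row))>25)[0]])
for uv,z in (((374,226),.082),((317,259),.052),((375,178.5),.095),((320,313),.022),((313,212),.018),((422,262),.01)): print(uv,ray("top",uv,z).round(4))
E
```

```text
top red (np.float64(374.3), np.float64(225.1)) [365, 221, 21, 9, 166]
top brz (np.float64(372.2), np.float64(149.1)) [368, 147, 9, 5, 36]
top brz (np.float64(318.9), np.float64(265.5)) [311, 261, 15, 8, 41]
top brz (np.float64(324.2), np.float64(317.6)) [311, 304, 21, 20, 71]
top brz (np.float64(320.7), np.float64(311.9)) [316, 308, 10, 10, 42]
side red (np.float64(364.4), np.float64(268.8)) [359, 251, 15, 32, 273]
side red (np.float64(368.1), np.float64(338.0)) [366, 333, 4, 12, 25]
side brz (np.float64(319.6), np.float64(248.0)) [310, 237, 21, 21, 305]
side brz (np.float64(268.2), np.float64(265.9)) [258, 259, 21, 18, 174]
292 [np.int64(245), np.int64(246), np.int64(272), np.int64(273), np.int64(274)]
300 [np.int64(245), np.int64(246), np.int64(247), np.int64(272), np.int64(273), np.int64(274)]
335 [np.int64(245), np.int64(246), np.int64(272), np.int64(273), np.int64(274)]
342 [np.int64(245), np.int64(246), np.int64(247), np.int64(273), np.int64(274)]
185 [np.int64(342), np.int64(343), np.int64(344), np.int64(351), np.int64(352), np.int64(354), np.int64(369), np.int64(370), np.int6
[... 298 characters left out ...]
88), np.int64(390), np.int64(399), np.int64(400)]
285 [np.int64(343), np.int64(344), np.int64(361), np.int64(362), np.int64(363), np.int64(364), np.int64(373), np.int64(375), np.int64(383), np.int64(384), np.int64(385), np.int64(389), np.int64(390), np.int64(391), np.int64(400), np.int64(401)]
292 [np.int64(343), np.int64(344), np.int64(361), np.int64(362), np.int64(364), np.int64(373), np.int64(375), np.int64(384), np.int64(385), np.int64(389), np.int64(390), np.int64(400), np.int64(401)]
(374, 226) [0.5297 0.1048 0.082 ]
(317, 259) [0.4831 0.1883 0.052 ]
(375, 178.5) [0.5986 0.1048 0.095 ]
(320, 313) [0.4031 0.1822 0.022 ]
(313, 212) [0.5632 0.1964 0.018 ]
(422, 262) [0.4871 0.0215 0.01  ]
```

View pics/topc.png

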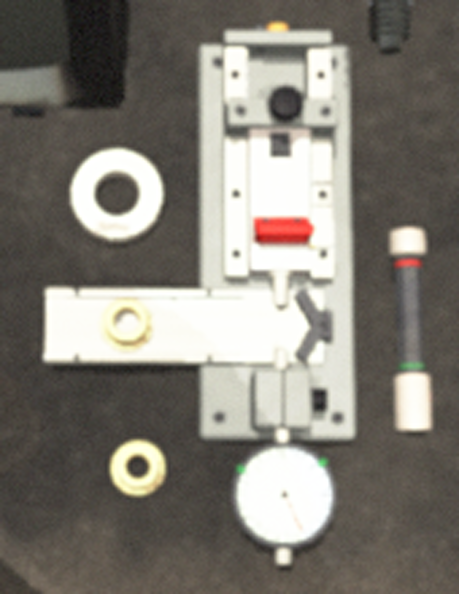

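```bash
python3 - <<'E'
from h import *
c=lambda p:(p[0]/2.7+270-.3,p[1]/2.7+140-.3)
B=[ray("top",c(p),.022) for p in((200,45),(349,45),(355,438),(201,438))]
for p in B: print("base",p.round(4))
a=lambda p,q:np.degrees(np.arctan2(q[1]-p[1],q[0]-p[0]))
print("yaw L",a(B[3],B[0]),"R",a(B[2],B[1]),"front",a(B[2],B[3])-90,"back",a(B[1],B[0])-90)
for u in (292,300,335,342):
    lo,hi=(246.0,273.3) if u!=342 else (246.2,273.7)
    print("chan",ray("top",(u,lo),.036).round(4),ray("top",(u,hi),.036).round(4))
print("chan end",ray("top",c((44,325)),.03).round(4))
print("axis pts: tab",ray("top",c((283,222)),.082).round(4),"knob",ray("top",c((286,102)),.095).round(4),"dial",ray("top",c((284,496)),.057).round(4), "bush top",ray("top",c((127,322)),.052).round(4),"vee",ray("top",c((330,326)),.042).round(4))
# side: tab top corner edges, bushing
print("side bush",ray("side",(319.6,240),.052).round(4),"tab top",ray("side",(364,252),.082).round(4))
E
```

```text
base [0.6552 0.1486 0.022 ]
base [0.657  0.0593 0.022 ]
base [0.4224 0.0566 0.022 ]
base [0.4208 0.1451 0.022 ]
yaw L 0.8350110732986099 R 0.6662772723788234 front 1.005857170867131 back 1.19916802406604
chan [0.5048 0.2275 0.036 ] [0.4624 0.2264 0.036 ]
chan [0.5051 0.2151 0.036 ] [0.4626 0.2141 0.036 ]
chan [0.5061 0.1609 0.036 ] [0.4636 0.1603 0.036 ]
chan [0.506  0.1501 0.036 ] [0.4632 0.1495 0.036 ]
chan end [0.4835 0.2365 0.03  ]
axis pts: tab [0.5359 0.1041 0.082 ] knob [0.6002 0.1039 0.095 ] dial [0.3876 0.1006 0.057 ] bush top [0.4831 0.1887 0.052 ] vee [0.4843 0.0734 0.042 ]
side bush [0.4865 0.1848 0.052 ] tab top [0.5375 0.1099 0.082 ]
```

```bash
python3 - <<'E'
import cv2
im=cv2.imread("pics/side0.png")[225:325,280:470]; cv2.imwrite("pics/sidez.png",cv2.resize(im,None,fx=4.2,fy=4.2,interpolation=cv2.INTER_CUBIC))
E
```

```text
(no output)
```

View pics/sidez.png

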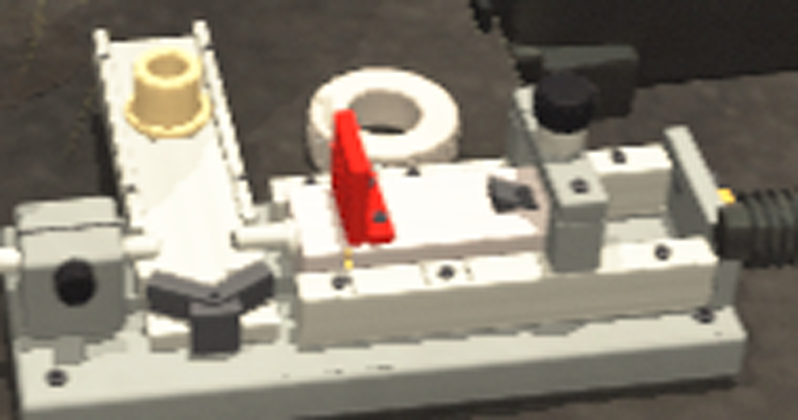

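```bash
python3 - <<'E'
from h import *
z=lambda u,v:(u/4.2+280-.4,v/4.2+225-.4)
print("rear near base",ray("side",z(742,318),.022).round(4),"exp",.6570,.0593)
print("front near base",ray("side",z(18,385),.022).round(4),"exp",.4224,.0566)
print("bush top",ray("side",z(167,64),.052).round(4),"exp .4831 .1887")
print("knob",ray("side",z(567,90),.095).round(4),"exp .6002 .1039")
print("tab far top",ray("side",z(345,112),.082).round(4))
yaw=np.radians(1.0);R=np.array([[np.cos(yaw),-np.sin(yaw),0],[np.sin(yaw),np.cos(yaw),0],[0,0,1]]);N=np.array([.4848,.102,0])
for nm,g in dict(tabFL=(.044,.016,.082),tabFR=(.044,-.016,.082),tabBL=(.051,.016,.082),tabBR=(.051,-.016,.082),tabFRlow=(.044,-.016,.05),endL=(-.0205,.134,.036),endR=(.0205,.134,.036)).items():
    P=N+R@np.array(g); s=proj("side",P);t=proj("top",P); print(nm,P.round(4),"zoom",((s-[279.6,224.6])*4.2).round(),"top2.7",((t-[269.7,139.7])*2.7).round())
E
```

```text
rear near base [0.6593 0.0642 0.022 ] exp 0.657 0.0593
front near base [0.4237 0.0625 0.022 ] exp 0.4224 0.0566
bush top [0.4862 0.1852 0.052 ] exp .4831 .1887
knob [0.6028 0.0977 0.095 ] exp .6002 .1039
tab far top [0.5348 0.1119 0.082 ]
tabFL [0.5285 0.1188 0.082 ] zoom [322. 101.] top2.7 [256. 235.]
tabFR [0.5291 0.0868 0.082 ] zoom [342. 162.] top2.7 [315. 235.]
tabBL [0.5355 0.1189 0.082 ] zoom [343.  99.] top2.7 [256. 222.]
tabBR [0.5361 0.0869 0.082 ] zoom [364. 160.] top2.7 [314. 222.]
tabFRlow [0.5291 0.0868 0.05  ] zoom [338. 240.] top2.7 [308. 246.]
endL [0.462  0.2356 0.036 ] zoom [85. 23.] top2.7 [ 44. 361.]
endR [0.503  0.2363 0.036 ] zoom [195.  14.] top2.7 [ 45. 290.]
```

```bash
python3 - <<'E'
from h import *
from scipy.spatial.transform import Rotation as T
s=telemetry.observe(); print(T.from_euler("xyz",s["tool_rot"]).as_matrix().round(4)); 
E
```

```text
[[-7.000e-04  7.088e-01  7.054e-01]
 [-7.000e-04  7.054e-01 -7.088e-01]
 [-1.000e+00 -1.000e-03  0.000e+00]]
```

Request:
{"api": "play_rows", "payload": {"deltas": [[6,-42,-5,0,0,5.8,0],[6,-42,-10,0,0,5.8,0],[6,-42,-10,0,0,5.8,0],[6,-42,-10,0,0,5.8,0],[6,-42,-10,0,0,5.8,0],[6,-42,-10,0,0,5.8,0],[6,-42,-10,0,0,5.8,0],[6,-42,-10,0,0,5.5,0]], "grip_force": 20}}

```text
clock: 1.1
position: [0.4909, 0.1035, 0.1559]
tool_rot: [-2.799, 1.571, -2.779]
force: [-0.3, -0.4, -0.5]
grip_width: 0.0001
```

Request:
{"api": "play_rows", "payload": {"deltas": [[0,0,-20,0,0,0,0],[0,0,-25,0,0,0,0],[0,0,-25,0,0,0,0],[0,0,-15,0,0,0,0],[0,0,-7,0,0,0,0],[0,0,0,0,0,0,0]]}}

```text
clock: 1.85
position: [0.491, 0.1049, 0.0643]
tool_rot: [-2.631, 1.571, -2.614]
force: [-0.3, 0.3, 1.1]
grip_width: 0.0001
```

```bash
python3 - <<'E'
from m import *
from scipy.spatial.transform import Rotation as T
s=telemetry.observe(); print(s["position"],s["force"],T.from_euler("xyz",s["tool_rot"]).as_matrix().round(3)) 
a=grab("side","s1")[200:330,270:470]; b=grab("top","t1")[140:320,270:440]
a=cv2.resize(a,(400*2,520)); b=cv2.resize(b,(491,520))
cv2.imwrite("pics/c1.png",cv2.resize(np.hstack([a,b]),None,fx=.615,fy=.615))
E
```

```text
[0.49100594 0.1049115  0.06430792] [-0.27573624  0.33051006  1.05864444] [[-0.    -0.017  1.   ]
 [-0.     1.     0.017]
 [-1.    -0.    -0.   ]]
```

View pics/c1.png

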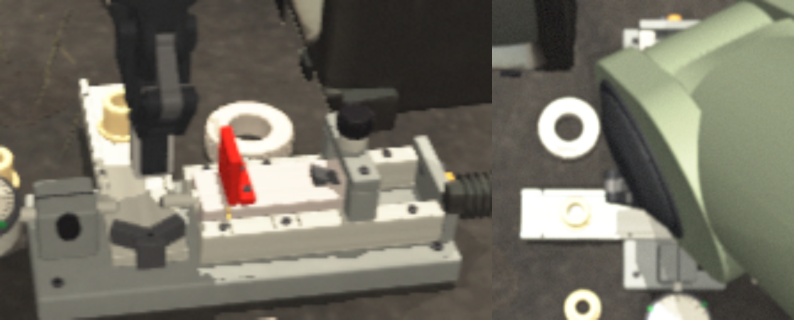

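The shut fingers stand upright above the nest, and the tab is about 25 mm ahead in +x. Orientation is 1° as wanted, with nothing in the way. Approaching the tab.

Request:
{"api": "play_rows", "payload": {"deltas": [[8,-1,1,0,0,0,0],[8,-1,1,0,0,0,0],[4,0,0,0,0,0,0],[3,0,0,0,0,0,0],[2,0,0,0,0,0,0],[0,0,0,0,0,0,0]]}}

```text
clock: 2.7
position: [0.516, 0.1029, 0.0662]
tool_rot: [-2.684, 1.571, -2.667]
force: [-0.1, -0.3, -0.2]
grip_width: -0.0001
```

Request:
{"api": "play_rows", "payload": {"deltas": [[2,0,0,0,0,0,0],[0,0,0,0,0,0,0]]}}

```text
clock: 2.95
position: [0.5181, 0.1029, 0.0663]
tool_rot: [-0.178, 1.571, -0.161]
force: [0.3, -0.8, -0.8]
grip_width: -0.0001
```

Request:
{"api": "play_rows", "payload": {"deltas": [[2,0,0,0,0,0,0],[0,0,0,0,0,0,0]]}}

```text
clock: 3.2
position: [0.5198, 0.1028, 0.0662]
tool_rot: [-2.934, 1.57, -2.917]
force: [-2.5, 0.5, 0.8]
grip_width: 0.0001
```

Request:
{"api": "play_rows", "payload": {"deltas": [[2,0,0,0,0,0,0],[0,0,0,0,0,0,0]]}}

```text
clock: 3.45
position: [0.5213, 0.1028, 0.0662]
tool_rot: [-2.941, 1.569, -2.924]
force: [-6.8, 0.9, 4.2]
grip_width: 0.0001
```

Request:
{"api": "play_rows", "payload": {"deltas": [[4,0,0,0,0,0,0],[4,0,0,0,0,0,0],[4,0,0,0,0,0,0],[4,0,0,0,0,0,0],[4,0,0,0,0,0,0],[4,0,0,0,0,0,0],[3,0,0,0,0,0,0],[0,0,0,0,0,0,0]]}}

```text
clock: 4.45
position: [0.5477, 0.1032, 0.0661]
tool_rot: [-3.089, 1.568, -3.072]
force: [-10.6, 2.4, 7.7]
grip_width: 0.0002
```

Request:
{"api": "play_rows", "payload": {"deltas": [[2,0,0,0,0,0,0],[2,0,0,0,0,0,0],[2,0,0,0,0,0,0],[0,0,0,0,0,0,0],[0,0,0,0,0,0,0]]}}

```text
clock: 5.08
position: [0.5535, 0.1032, 0.0661]
tool_rot: [-3.103, 1.568, -3.085]
force: [-11.4, 2.3, 7.3]
grip_width: 0.0001
```

Request:
{"api": "play_rows", "payload": {"deltas": [[-3,0,0,0,0,0,0],[-3,0,0,0,0,0,0],[-3,0,0,0,0,0,0],[-3,0,0,0,0,0,0],[-3,0,0,0,0,0,0],[-3,0,0,0,0,0,0],[0,0,0,0,0,0,0]]}}

```text
clock: 5.95
position: [0.537, 0.1028, 0.0663]
tool_rot: [-0.416, 1.571, -0.4]
force: [-0.6, -0.7, 0.2]
grip_width: -0.0
```

```bash
python3 - <<'E'
from m import *
s=telemetry.observe(); print(s["position"],s["force"])
im=grab("side","s2"); r,b=masks(im[220:325,280:470]); print([x for x in blobs(r)])
r0,_=masks(cv2.imread("pics/side0.png")[220:325,280:470]); print(blobs(r0))
cv2.imwrite("pics/c2.png",cv2.resize(im[200:330,270:470],None,fx=3,fy=3,interpolation=cv2.INTER_CUBIC))
E
```

```text
[0.53695977 0.10284436 0.06631937] [-0.5551518  -0.68416541  0.23156779]
[((np.float64(101.0), np.float64(47.9)), [95, 32, 15, 30, 270])]
[((np.float64(84.4), np.float64(48.8)), [79, 31, 15, 32, 273])]
```

View pics/c2.png

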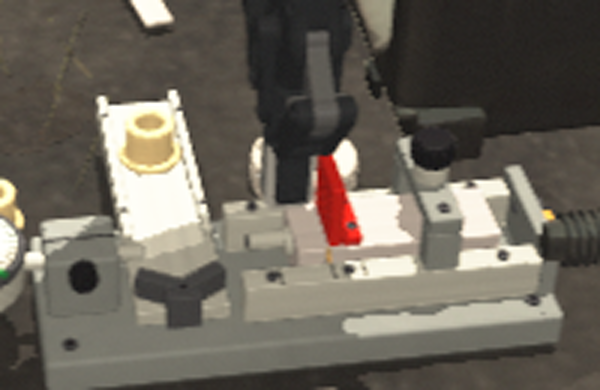

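Force is zero with the TCP 7 mm clear of the tab. The tab stays displaced: 16.6 px, which is about 24 mm, so the slide is latched. Now lift, turn 90° and go out past the bushing.

Request:
{"api": "play_rows", "payload": {"deltas": [[-5,0,10,0,0,0,0],[0,0,35,0,0,0,0],[0,0,35,0,0,0,0],[-8,20,5,0,0,-10,0],[-8,20,0,0,0,-10,0],[-8,20,0,0,0,-10,0],[-8,20,0,0,0,-10,0],[-8,20,0,0,0,-10,0]]}}

```text
clock: 7.0
position: [0.4915, 0.2035, 0.152]
tool_rot: [1.832, 1.57, 0.97]
force: [0.5, 0.1, 0.7]
grip_width: -0.0003
```

Request:
{"api": "play_rows", "payload": {"deltas": [[-4,14,0,0,0,-10,0],[-4,14,0,0,0,-10,0],[0,5,0,0,0,-10,0],[0,0,0,0,0,-10,0],[0,0,0,0,0,0,0]]}}

```text
clock: 7.62
position: [0.4837, 0.2361, 0.1518]
tool_rot: [2.499, 1.571, 0.946]
force: [-1.0, 0.5, -0.0]
grip_width: 0.0004
```

```bash
python3 - <<'E'
from m import *
from scipy.spatial.transform import Rotation as T
s=telemetry.observe(); print(s["position"],s["force"],T.from_euler("xyz",s["tool_rot"]).as_matrix().round(3)) 
E
```

```text
[0.48373376 0.23611651 0.15175017] [-1.01794555  0.47929382 -0.01824186] [[ 0.     1.     0.018]
 [ 0.     0.018 -1.   ]
 [-1.     0.    -0.   ]]
```

Aligned: jaw axis along gauge x, with the TCP at (0.484, 0.236). Descend to z ≈ 0.043.

Request:
{"api": "play_rows", "payload": {"deltas": [[0,0,-30,0,0,0,0],[0,0,-30,0,0,0,0],[0,0,-25,0,0,0,0],[0,0,-15,0,0,0,0],[0,0,-8,0,0,0,0],[0,0,0,0,0,0,0]]}}

```text
clock: 8.38
position: [0.4841, 0.2358, 0.0434]
tool_rot: [-2.011, 1.571, 2.719]
force: [0.4, -0.9, 0.5]
grip_width: 0.0001
```

```bash
python3 - <<'E'
from m import *
s=telemetry.observe(); print(s["position"],s["force"])
im=grab("side","s3")
cv2.imwrite("pics/c3.png",cv2.resize(im[200:330,270:470],None,fx=3,fy=3,interpolation=cv2.INTER_CUBIC))
E
```

```text
[0.48406223 0.23582707 0.04340519] [ 0.36981981 -0.88563321  0.50189584]
```

View pics/c3.png

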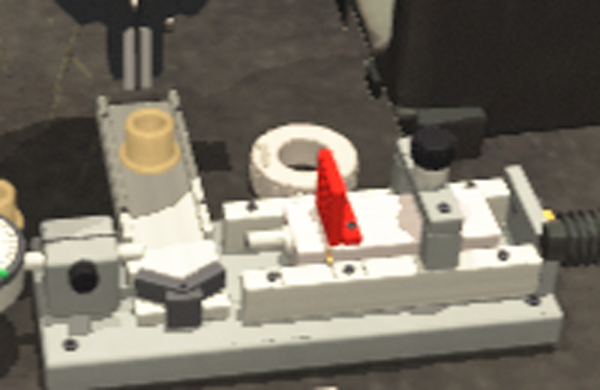

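Slide latched, tab at zoom (340,195). The fingers stand just outside the bushing, over the channel's outer end. Push gently along -y.

Request:
{"api": "play_rows", "payload": {"deltas": [[0,-5,0,0,0,0,0],[0,-5,0,0,0,0,0],[0,-5,0,0,0,0,0],[0,-4,0,0,0,0,0],[0,-3,0,0,0,0,0],[0,-3,0,0,0,0,0],[0,-3,0,0,0,0,0],[1,-4,0,0,0,0,0]]}}

```text
clock: 9.43
position: [0.485, 0.2038, 0.0433]
tool_rot: [-1.993, 1.571, 2.736]
force: [-0.0, 1.0, 0.8]
grip_width: 0.0003
```

Request:
{"api": "play_rows", "payload": {"deltas": [[0,-5,0,0,0,0,0],[0,-5,0,0,0,0,0],[0,-5,0,0,0,0,0],[0,-5,0,0,0,0,0],[1,-5,0,0,0,0,0],[0,-5,0,0,0,0,0],[0,-5,0,0,0,0,0],[0,-5,0,0,0,0,0]]}}

```text
clock: 10.42
position: [0.486, 0.1635, 0.0433]
tool_rot: [2.945, 1.571, 1.391]
force: [0.1, -0.3, 0.1]
grip_width: -0.0002
```

Request:
{"api": "play_rows", "payload": {"deltas": [[0,-5,0,0,0,0,0],[0,-5,0,0,0,0,0],[0,-3,0,0,0,0,0],[0,-3,0,0,0,0,0],[0,-2,0,0,0,0,0],[0,0,0,0,0,0,0]]}}

```text
clock: 11.18
position: [0.486, 0.1457, 0.0433]
tool_rot: [0.094, 1.571, -1.46]
force: [-0.2, -0.5, 0.3]
grip_width: -0.0001
```

Request:
{"api": "play_rows", "payload": {"deltas": [[0,-2,0,0,0,0,0],[0,-2,0,0,0,0,0],[0,-2,0,0,0,0,0],[0,-2,0,0,0,0,0],[0,-2,0,0,0,0,0],[0,-2,0,0,0,0,0],[0,-2,0,0,0,0,0],[0,0,0,0,0,0,0]]}}

```text
clock: 12.18
position: [0.486, 0.1317, 0.0433]
tool_rot: [-0.685, 1.571, -2.24]
force: [-0.2, -0.1, 0.6]
grip_width: 0.0001
```

```bash
python3 - <<'E'
from m import *
s=telemetry.observe(); print(s["position"],s["force"])
im=grab("side","s4")
cv2.imwrite("pics/c4.png",cv2.resize(im[200:330,270:470],None,fx=3.5,fy=3.5,interpolation=cv2.INTER_CUBIC))
E
```

```text
[0.48600183 0.13165604 0.04329151] [-0.20402323 -0.09957481  0.60134866]
```

View pics/c4.png

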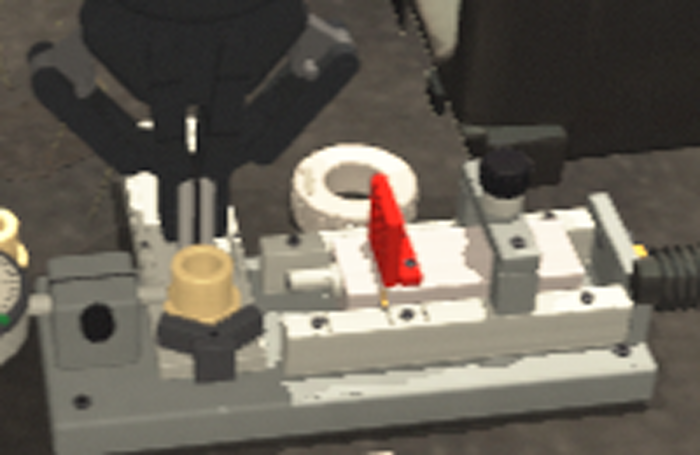

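The bushing is between the anvils, just short of the vee (zoom (200,285)). The slide is still latched. Now small steps, watching the force.

Request:
{"api": "play_rows", "payload": {"deltas": [[0,-1,0,0,0,0,0],[0,-1,0,0,0,0,0],[0,-1,0,0,0,0,0],[0,0,0,0,0,0,0]]}}

```text
clock: 12.72
position: [0.486, 0.1288, 0.0433]
tool_rot: [-0.905, 1.571, -2.459]
force: [-0.0, -0.1, -0.8]
grip_width: 0.0001
```

Request:
{"api": "play_rows", "payload": {"deltas": [[0,-1,0,0,0,0,0],[0,-1,0,0,0,0,0],[0,0,0,0,0,0,0]]}}

```text
clock: 13.1
position: [0.486, 0.1268, 0.0433]
tool_rot: [-1.333, 1.571, -2.887]
force: [-0.5, -0.7, -0.6]
grip_width: 0.0001
```

Request:
{"api": "play_rows", "payload": {"deltas": [[0,-1,0,0,0,0,0],[0,-1,0,0,0,0,0],[0,0,0,0,0,0,0]]}}

```text
clock: 13.48
position: [0.486, 0.1247, 0.0433]
tool_rot: [-0.85, 1.571, -2.405]
force: [-0.3, -0.9, -0.9]
grip_width: 0.0
```

Request:
{"api": "play_rows", "payload": {"deltas": [[0,-1,0,0,0,0,0],[0,0,0,0,0,0,0]]}}

```text
clock: 13.72
position: [0.4862, 0.124, 0.0434]
tool_rot: [2.293, 1.57, 0.739]
force: [0.5, 2.2, 0.8]
grip_width: -0.0001
```

Request:
{"api": "play_rows", "payload": {"deltas": [[0,-1,0,0,0,0,0],[0,0,0,0,0,0,0]]}}

```text
clock: 13.98
position: [0.4863, 0.1235, 0.0435]
tool_rot: [2.476, 1.57, 0.922]
force: [0.3, 5.6, 4.1]
grip_width: -0.0003
```

Request:
{"api": "play_rows", "payload": {"deltas": [[0,-1,0,0,0,0,0],[0,0,0,0,0,0,0]]}}

```text
clock: 14.22
position: [0.4864, 0.1232, 0.0437]
tool_rot: [2.531, 1.569, 0.978]
force: [0.2, 9.2, 5.3]
grip_width: 0.0004
```

Request:
{"api": "play_rows", "payload": {"deltas": [[0,3,0,0,0,0,0],[0,5,0,0,0,0,0],[0,10,0,0,0,0,0],[0,15,0,0,0,0,0],[0,10,15,0,0,0,0],[0,0,30,0,0,0,0],[0,40,30,0,0,0,0],[0,50,20,0,0,0,0]]}}

```text
clock: 15.22
position: [0.4864, 0.2559, 0.1409]
tool_rot: [1.995, 1.569, 0.44]
force: [0.1, -0.2, 0.5]
grip_width: -0.0001
```

Request:
{"api": "play_rows", "payload": {"deltas": [[0,50,20,0,0,0,0],[0,50,0,0,0,0,0],[0,50,0,0,0,0,0],[0,0,0,0,0,0,0]]}}

```text
clock: 15.72
position: [0.4842, 0.4095, 0.1589]
tool_rot: [-3.111, 1.569, 1.623]
force: [0.3, -0.9, 0.3]
grip_width: 0.0
```

```bash
python3 - <<'E'
from m import *
s=telemetry.observe(); print(s["position"],s["force"])
a=grab("side","s5"); b=grab("top","t5")
for n,im,o in(("side",a,(200,220,325,470)),("top",b,(140,270,340,440))):
    r,z=masks(im[o[0]:o[2],o[1]:o[3]]); print(n,[((c[0]+o[1],c[1]+o[0]),q[2:]) for c,q in blobs(r)+blobs(z)])
A=cv2.resize(a[220:320,280:410],None,fx=3.2,fy=3.2,interpolation=cv2.INTER_CUBIC); B=cv2.resize(b[200:300,275:395],None,fx=3.2,fy=3.2,interpolation=cv2.INTER_CUBIC)
cv2.imwrite("pics/c5.png",np.hstack([A,B]))
print([proj("top",(.486,.102,z)).round(1) for z in(.03,.052)],"scale 3.2, off 416+, (275,200)")
E
```

```text
[0.48419608 0.40946593 0.15890748] [ 0.25980902 -0.94160204  0.32637253]
side [((np.float64(381.0), np.float64(267.3)), [15, 32, 276]), ((np.float64(268.1), np.float64(265.9)), [21, 18, 171]), ((np.float64(327.9), np.float64(278.0)), [11, 8, 69]), ((np.float64(327.9), np.float64(286.7)), [21, 12, 148])]
top [((np.float64(374.2), np.float64(210.4)), [20, 9, 156]), ((np.float64(372.4), np.float64(149.1)), [10, 5, 37]), ((np.float64(374.3), np.float64(265.9)), [17, 8, 38]), ((np.float64(323.8), np.float64(315.3)), [21, 21, 81]), ((np.float64(320.5), np.float64(311.9)), [10, 10, 39])]
[array([372.6, 260.1]), array([373.9, 258.1])] scale 3.2, off 416+, (275,200)
```

View pics/c5.png

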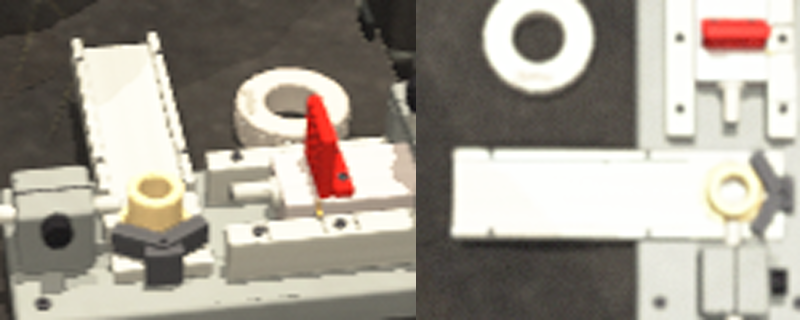

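The bushing sits against both vee faces: top-view centre is about (374.2, 258.5) px, and the predicted nest is (373.9, 258.1). The tab is still back at top row 210 (it was 225 when shut), and the bystanders have not moved.

```bash
python3 -c "
from workcell import workorder; print(workorder.job_done())"
```

```text
the job is handed in; nothing more can be done
None
```

The slide is latched half open and the bushing is home in the vee back stop. I handed the job in at about 16 s, with the arm clear of everything.

- **Slide:** I pushed the red tab to about 33 mm of travel, where the force was about 11 N, and let it go. It stayed open: in the side view the tab sits 16.6 px back, or about 24 mm. The final pictures still show it latched, with no force on the tool.
- **Bushing:** I then pushed it along the channel until the force rose from about 0 to 9 N over the last 2 to 3 mm. That happened within 2 mm of the predicted seat. The last pictures show it touching both vee faces, less than 1 px from the nest position I worked out.
- **Bystanders:** Bushing_3 measures the same as at the start. The ring gauge looks unmoved in the pictures. The plug gauge was outside the last crops and I did not check it again, but the arm never went near it.
- **Disagreement:** The two cameras differed by up to about 6 mm on some points, partly from rough pixel picking. I settled the final distances by contact force instead.

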